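# Gather the loose parts in the tote's pick-up corner

### The arm

A 6-joint arm with a two-finger parallel gripper is mounted at the origin on a cart in front of the work surface, level with it; the furniture and walls round the work are solid. World frame = base frame: x ahead of the robot, y to its left, z up, the work surface at z = 0. Lengths are in m, angles in rad, forces in N, time in s.
With the tool pointing down it reaches from about 0.2 to 0.875 m from the base axis. Payload 3.4 kg.
Tool frame: the origin (TCP) lies where the fingers leave the gripper's body, on its centre line; the fingertips stand 97 mm ahead of it and the grasp point (between the pads) lies 78 mm ahead of it; z points along the fingers, y is the direction in which the jaws open and shut (so a half turn about z gives the same grasp; the last joint's range is limited). The gripper opens to 94 mm and grips with 3 to 60 N. Pads are 16 mm wide; open, the fingers measure 119 mm over their backs; the gripper's body (75 mm by 177 mm) begins 78 mm behind the grasp point.
Start: joints at [1.005, 0.276, 1.505, -0, 1.361, -0.121], TCP at [0.247, 0.519, 0.303] pointing down, gripper open.
Joint ranges: [-2.89, 2.89], [-0.75, 2.08], [0.22, 2.7], [-1.18, 4.32], [0.11, 2.71], [-2.7, 2.7]. Speed limits (rad/s): [2.57, 2.57, 3.14, 3.14, 3.14, 3.14].

### API

Orientations are given as a rotation vector (axis times angle).
In Python, from rig import * gives the robot as it stands. The module is installed in compiled form; this text tells all that it offers.
- The arm moves only by the tool apply_moves, never from a script. Its argument "increments" is text: rows parted by semicolons, each of 6 numbers parted by spaces: the shift along the tool's x, y, z in mm, then the turn, a rotation vector about the tool's x, y, z in degrees. A call has 1 to 10 rows; each row is the pose to reach, as a shift and turn from the pose commanded when the call began, along the tool's axes at that moment; what a row does not reach only later rows make up. A row lasts 1/8 s, in which the tool goes at most 62.5 mm and 10.7 degrees, less where a joint would pass 70% of its speed; a pose out of reach is approached as far as the arm can. A call with a gripper value outside its range is refused whole. "claw" is the opening, from 0 (shut) to 1 (fully open), set as the call begins (left out, the last holds). The fingers move at their own pace and stop on an object; "squeeze" is the grip in N (left out, the last holds). Time passes only in rows, so rows that repeat a pose let the fingers close. It gives the time, the measured TCP pose, the force and the opening at its end, in the units of the state.
- sense(): the state, without advancing time (a new reading comes with each control period).
- grab_frame(name): name is "scene" or "side" or "wrist"; returns (picture, depth): 480x640x3 uint8, red, green, blue; 480x640 float32, m along the optical axis (not along the pixel's ray), 0 where there is no reading.
- camera_params(name): a dict with "intrinsics" (3x3 intrinsics, pixels), "distortion" ([k1, k2, p1, p2, k3] as OpenCV has them; the pictures are not rectified), "view" (4x4, takes a point from world to camera coordinates). Camera axes: x right, y up, looking along -z (the intrinsics and any distortion apply to the point x, -y, -z); pixel columns grow to the right and rows downward; lengths in m; the calibration is good to about 2 mm. A picture is of the moment at which its call begins: read the wrist's pose just before it. camera_params takes no time and is no camera call; for the wrist camera it gives the pose at the moment of the call.
- sign_off(): hands the job in, once; it reports no verdict.
The state is a dict: "time": time; "joint_positions": joint angles; "joint_vel": joint speeds; "effort": joint torques, N m; "ee_pos": TCP position; "orientation": TCP orientation; "ft_force": force on the tool from outside, world axes, zero at the start; "torque": the same for the moment, N m; "grip_width": finger opening in m.
Only numpy, scipy, OpenCV 4.12 (cv2) and the standard library are available. Lean on these libraries where they do the work, as an engineer would, in place of code of your own. Each camera call takes 0.05 s, during which the arm holds its last target. There are 200 camera calls.

### The job

First push the open kit drawer fully home, so that nothing can drop into it, and leave it shut. Then take the small tote by its carrying bar, lift it a few centimetres clear of the bench and everything on it, and tip it so that all three brass parts inside slide into the yellow-marked corner. Finish while holding the tote still in the air, clearly tilted, with all the parts gathered in that corner; do not put it down or let go, and do not disturb the red rubber block or the green tin lying on the bench.

Things in the scene. Friction and masses are not known exactly. Their poses are not given: they have to be found in the camera images.
- kit_drawer (a joint): opening of the kit drawer in m: 0 fully home, 0.08 fully out; it starts 0.045 to 0.075 open. It slides along its cabinet's own -x axis to open (roughly toward the robot), has about 3 N of runner friction, no spring, and stays where it is left.
- kit_cabinet: small grey metal drawer unit fixed on the bench, 85 (x) x 110 (y) x 62 mm high; origin at the centre of its underside, z up, x pointing from the drawer side to its back. Its one drawer has a blue front, 106 mm wide and 56 mm high.
- drawer_pull (a point): centre of the outer face of the aluminium pull on the blue drawer front, 31 mm above the bench; moves with the drawer; axes as the cabinet's, so pushing along +x closes it. The pull is 50 mm wide (y), 16 mm high, and stands 13 mm out from the front.
- tote: loose grey open plastic tote, 220 (x) x 160 (y) mm, walls 50 mm high and 3 mm thick, floor 4 mm thick, 0.26 kg, slick inside (parts start to slide at about 7 to 12 degrees of tilt, more when they also rub along a wall: about 30 degrees toward the corner moves them all). A rounded black carrying bar runs along its x axis over the middle, on an upright at each end wall. Origin at the centre of the underside, z up. It may lie at any yaw.
- tote_grip (a point): centre of the tote's carrying bar, 105 mm above the tote's underside; the bar is 200 mm long (tote x), 18 mm wide (tote y) and 20 mm high, free all round; axes as the tote's.
- yellow_corner (a point): the inner corner of the tote's floor at its +x, +y end, marked with a yellow patch on the floor and yellow caps on the rim; fixed to the tote.
- tote_under_a (a point): outer bottom corner of the tote at +x, +y (below the yellow corner)
- tote_under_b (a point): outer bottom corner of the tote at +x, -y
- tote_under_c (a point): outer bottom corner of the tote at -x, -y
- tote_under_d (a point): outer bottom corner of the tote at -x, +y
- big_weight: loose round brass weight with a knob, 30 mm in diameter, 32 mm high, about 90 g, standing in the tote; origin at the centre of its underside
- small_weight: loose round brass weight with a knob, 24 mm in diameter, 26 mm high, about 50 g, standing in the tote; origin at the centre of its underside
- brass_collet: loose brass collet, 21 mm in diameter, 27 mm high, about 40 g, standing in the tote; origin at the centre of its underside
- green_tin: bystander: round tin with a green lid, 66 mm in diameter, 30 mm high; origin at the centre of its underside
- red_block: bystander: loose small red-brown rubber block, 18 (x) x 35 (y) x 13 mm, lying on the bench; origin at the centre of its underside
- big_weight_mid (a point): middle of the big weight, on its axis 16 mm above its underside
- small_weight_mid (a point): middle of the small weight, on its axis 13 mm above its underside
- brass_collet_mid (a point): middle of the brass collet, on its axis 13.5 mm above its underside

How it is judged:
On the way:
1. the kit drawer is pushed fully home (value of joint kit_drawer below 0.004 m), for 0.2 s.
At the end, for the whole second after the job is handed in: Drawer within 5 mm of home; the gripper holds the tote in the air, every bottom corner over 15 mm above the bench, no other thing touching it; tote tilted 0.22 to 1.2 rad; the middles of all three brass parts within 90 mm of the yellow inner corner; tote and parts at rest (value of joint kit_drawer below 0.005 m and contact force between tote and the fingers above 1 N and contact force between tote and kit_cabinet below 0.3 N and contact force between tote and green_tin below 0.3 N and contact force between tote and red_block below 0.3 N and height (world z) of each of tote_under_a, tote_under_b, tote_under_c, tote_under_d above 0.015 m and angle between tote's own z axis and vertical between 0.22 and 1.2 rad and distance between each of big_weight_mid, small_weight_mid, brass_collet_mid and yellow_corner below 0.09 m and linear speed of each of tote, big_weight, small_weight, brass_collet below 0.03 m/s); the arm keeps its last pose, push and grip.
It fails at once if the tote is lifted while the drawer is still open (value of joint kit_drawer above 0.01 m and height (world z) of tote_grip above 0.135 m).
It fails at once if the red rubber block is disturbed (moved over 30 mm) (distance of red_block from where it was at the start of the episode above 0.03 m).
It fails at once if the green tin is disturbed (moved over 30 mm) (distance of green_tin from where it was at the start of the episode above 0.03 m).
It also fails if it takes over 48 s, if anything falls off the work surface, if the arm or the gripper's body presses on something with over 40 N, if the wrist force passes 120 N, or if a joint passes its speed limit or range.

## Working session

There is one attempt and no reset: what is moved stays moved. The work goes in short steps, Python scripts to look and compute and a tool call to move; the robot and the scene stay as the last step left them, time stands still between calls to the robot, and variables do not carry over. Pictures are saved under pics/ and viewed, about 8 in all and at most 12, crops included, and the job is handed in when it is done.

Besides the shell and the picture viewer there is one more tool, called by a JSON object that holds its "op" and its "data", one argument or row to a line. apply_moves: Moves the arm, as the interface text tells. Its arguments: {"type":"object","properties":{"increments":{"type":"string"},"claw":{"type":"number"},"squeeze":{"type":"number"}},"required":["increments"]}

```bash
mkdir -p pics
cat > h.py <<'E'
from rig import *
import numpy as np, cv2
from scipy.spatial.transform import Rotation as R
def pts(name, depth, V, uv):
    """world points from pixel list with depth"""
    p=camera_params(name);K=np.array(p["intrinsics"]);d=np.array(p["distortion"])
    uv=np.asarray(uv,float).reshape(-1,2)
    n=cv2.undistortPoints(uv[:,None],K,d)[:,0]
    z=depth[uv[:,1].astype(int),uv[:,0].astype(int)]
    c=np.c_[n[:,0]*z,-n[:,1]*z,-z,np.ones(len(z))]
    return (np.linalg.inv(V)@c.T).T[:,:3],z
def cloud(name):
    V=np.array(camera_params(name)["view"]);im,de=grab_frame(name)
    v,u=np.mgrid[0:480,0:640]
    P,z=pts(name,de,V,np.c_[u.ravel(),v.ravel()])
    P[z<=0]=np.nan
    return im,P.reshape(480,640,3)
E
python3 - <<'E'
from h import *
for n in("scene","side"):
    im,P=cloud(n);np.savez("pics/"+n+"1",im=im,P=P);cv2.imwrite(f"pics/{n}1.png",im[:,:,::-1])
    print(n,np.linalg.inv(np.array(camera_params(n)["view"]))[:3].round(2))
print(sense())
E
```

```text
scene [[-0.43  0.68 -0.6  -0.14]
 [-0.91 -0.32  0.27  0.08]
 [-0.01  0.66  0.75  0.86]]
side [[-0.97  0.17 -0.19  0.31]
 [-0.25 -0.65  0.72  0.46]
 [-0.    0.74  0.67  0.72]]
{'time': 0.1, 'joint_positions': array([ 1.00499501e+00,  2.76523466e-01,  1.50598749e+00, -1.38298825e-05,
        1.36067347e+00, -1.21021979e-01]), 'joint_vel': array([ 4.58787764e-05, -9.35823264e-04, -4.51697656e-03, -2.02690253e-03,
       -6.99691123e-04, -1.98681807e-04]), 'effort': array([-4.16002422e-04, -4.05457556e+01, -2.37780082e+01,  7.00318487e-02,
        2.98710354e-02, -5.06708079e-05]), 'ee_pos': array([0.24723532, 0.5187576 , 0.30190342]), 'orientation': array([-6.92793004e-01, -3.06371498e+00,  2.36112564e-03]), 'ft_force': array([-0.57551476,  0.56225873,  0.41250822]), 'torque': array([-0.04517151, -0.02238552, -0.02936979]), 'grip_width': 0.09385878347204746}
```

View pics/scene1.png

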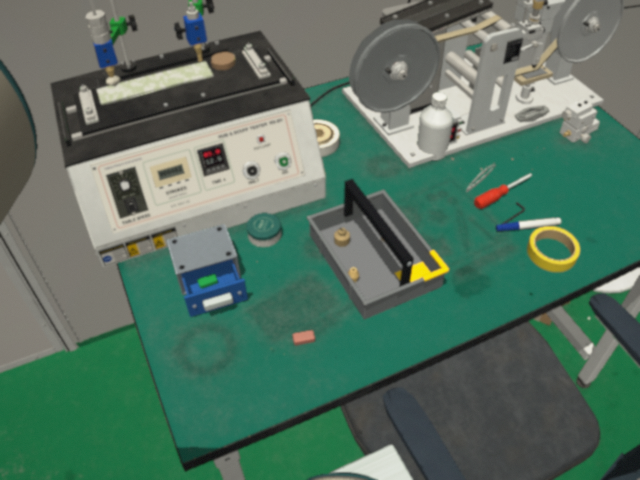

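View pics/side1.png

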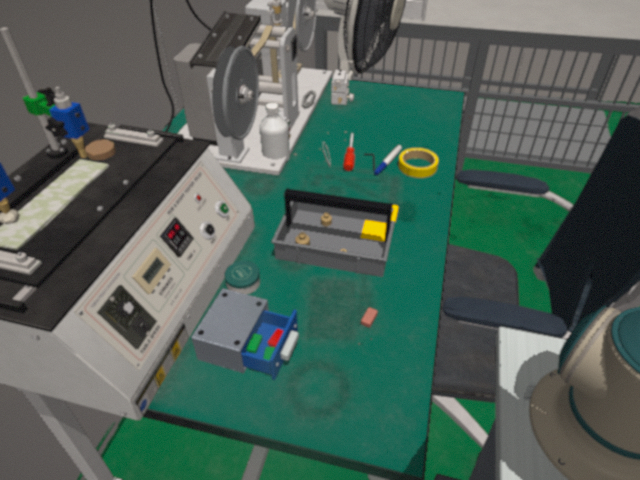

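The scene view shows the blue drawer with its pull at (218,301), the tote bar from (350,185) to (405,275), the yellow corner at (430,268), the red block at (304,337) and the tin at (265,228). The side view shows the pull at (290,346), the bar from (288,200) to (393,206), yellow at (375,230), the block at (370,316) and the tin at (242,275).

Run:
```python
from h import *
for n in("scene","side"):
    f=np.load(f"pics/{n}1.npz");im=f["im"];P=f["P"];hsv=cv2.cvtColor(im,cv2.COLOR_RGB2HSV)
    H,S,Vv=[hsv[...,i].astype(int) for i in range(3)];z=P[...,2]
    wk=(P[...,0]>.2)&(P[...,0]<.95)&(P[...,1]<.5)&(P[...,1]>-.5)
    def box(m,lab):
        q=P[m]
        if len(q)<5: print(n,lab,len(q));return
        r=cv2.minAreaRect(q[:,:2].astype(np.float32));v,u=np.nonzero(m)
        print(n,lab,len(q),"med",np.median(q,0).round(3),"rect",np.round(r[0],3),np.round(r[1],3),round(r[2],1),"z",np.percentile(q[:,2],[2,98]).round(3),"uv",u.min(),u.max(),v.min(),v.max())
        return r
    def big(m,k=1):
        c,l,s,_=cv2.connectedComponentsWithStats(m.astype(np.uint8));o=np.argsort(-s[1:,4])[:k]+1
        return [l==i for i in o]
    for m in big(wk&(z>.095)&(z<.13)&(Vv<70),1): 
        r=box(m,"bar"); print(cv2.boxPoints(r).round(3).tolist())
    for m in big(wk&(abs(z-.062)<.006)&(S<60),2): box(m,"cabtop/pale")
    for m in big(wk&(H>100)&(H<125)&(S>120)&(z>.005)&(z<.07),1): box(m,"blue")
    for m in big(wk&(S<50)&(Vv>150)&(z>.015)&(z<.05),3): box(m,"white")
    for m in big(wk&(H>20)&(H<32)&(S>180)&(z<.06),3): box(m,"yellow")
    for m in big(wk&((H<8)|(H>172))&(S>100)&(z>.006)&(z<.04),3): box(m,"red")
    for m in big(wk&(H>75)&(H<95)&(z>.02)&(z<.04),2): box(m,"green")
    for m in big(wk&(H>8)&(H<24)&(S>80)&(z>.01)&(z<.05),4): box(m,"brass")
```

```text
scene bar 1253 med [ 0.465 -0.298  0.114] rect [ 0.475 -0.301] [0.216 0.019] 0.9 z [0.099 0.117] uv 345 412 179 268
[[0.367000013589859, -0.2930000126361847], [0.36800000071525574, -0.31299999356269836], [0.5830000042915344, -0.3089999854564667], [0.5830000042915344, -0.28999999165534973]]
scene cabtop/pale 2262 med [ 0.587 -0.013  0.062] rect [ 0.59  -0.014] [0.111 0.092] 86.0 z [0.058 0.065] uv 167 237 224 275
scene cabtop/pale 1250 med [ 0.661 -0.044  0.063] rect [ 0.66  -0.061] [0.451 0.015] 88.7 z [0.056 0.068] uv 94 324 177 252
scene blue 1765 med [ 0.528 -0.012  0.025] rect [ 0.531 -0.009] [0.104 0.083] 86.0 z [0.007 0.06 ] uv 182 247 260 315
scene white 493 med [ 0.797 -0.494  0.019] rect [ 0.806 -0.493] [0.287 0.014] 0.2 z [0.016 0.029] uv 348 413 93 164
scene white 460 med [ 0.658 -0.144  0.037] rect [ 0.658 -0.152] [0.139 0.01 ] 89.2 z [0.02  0.049] uv 226 294 198 222
scene white 244 med [ 0.81  -0.378  0.024] rect [ 0.827 -0.374] [0.051 0.104] 72.9 z [0.018 0.028] uv 313 338 120 151
scene yellow 497 med [ 0.401 -0.369  0.047] rect [ 0.397 -0.353] [0.075 0.072] 82.3 z [0.0
[... 2528 characters left out ...]
81 329 346
side green 771 med [ 0.623 -0.14   0.028] rect [ 0.624 -0.142] [0.066 0.066] 15.7 z [0.022 0.031] uv 224 259 261 288
side green 13 med [ 0.479 -0.025  0.031] rect [ 0.479 -0.023] [0.003 0.015] 14.7 z [0.027 0.038] uv 296 298 332 342
side brass 123 med [0.662 0.101 0.037] rect [0.662 0.101] [0.024 0.003] 84.9 z [0.023 0.049] uv 154 164 366 386
side brass 111 med [ 0.539 -0.264  0.024] rect [ 0.541 -0.265] [0.025 0.024] 15.8 z [0.021 0.037] uv 296 308 233 243
side brass 100 med [0.66  0.052 0.038] rect [0.66  0.051] [0.023 0.004] 89.2 z [0.025 0.049] uv 171 180 341 358
side brass 88 med [ 0.51  -0.345  0.02 ] rect [ 0.511 -0.346] [0.019 0.019] 14.0 z [0.011 0.031] uv 321 330 213 224
```

```bash
cat >> h.py <<'E'
def Rt(yaw_y): # tool pointing down, tool y at world angle (deg)
    a=np.radians(yaw_y);y=np.array([np.cos(a),np.sin(a),0]);z=np.array([0,0,-1.])
    return R.from_matrix(np.c_[np.cross(y,z),y,z])
def inc(p,Rot,s=None):
    s=s or sense();R0=R.from_rotvec(s["orientation"])
    d=R0.inv().apply(np.array(p)-s["ee_pos"])*1000
    print(d.round(1),np.degrees((R0.inv()*Rot).as_rotvec()).round(2))
E
python3 - <<'E'
from h import *
inc([.435,-.002,.25],Rt(86)); inc([.435,-.002,.118],Rt(86))
E
```

```text
[-393.6 -389.2   52.4] [ -0.09  -0.03 -21.48]
[-393.6 -389.   184.4] [ -0.09  -0.03 -21.48]
```

{"op": "apply_moves", "data": {
  "increments": "-44 -43 6 0 0 -2.4; -87 -86 12 0 0 -4.8; -131 -130 17 0 0 -7.2; -175 -173 23 0 0 -9.5; -219 -216 29 0 0 -12; -262 -259 35 0 0 -14.3; -306 -303 41 0 0 -16.7; -350 -346 47 0 0 -19.1; -394 -389 52 0 0 -21.5; -394 -389 52 0 0 -21.5",
  "claw": 0,
  "squeeze": 20
}}

```text
time: 1.35
ee_pos: [0.4369, -0.0054, 0.2501]
orientation: [-0.12, -3.139, 0.002]
ft_force: [-0.4, 0.9, 0.6]
grip_width: 0.0009
```

{"op": "apply_moves", "data": {
  "increments": "0 0 45 0 0 0; 0 0 90 0 0 0; 0 0 133 0 0 0; 0 0 133 0 0 0"
}}

```text
time: 1.85
ee_pos: [0.433, -0.0002, 0.1155]
orientation: [-0.108, -3.132, -0.002]
ft_force: [-0.3, 0.1, 1.4]
grip_width: 0.0002
```

Run:
```python
from h import *
s=sense();print(s["time"],s["ee_pos"],s["ft_force"],s["grip_width"],R.from_rotvec(s["orientation"]).as_matrix().round(3))
inc([.48,-.0055,.118],Rt(86)); inc([.53,-.009,.118],Rt(86))
```

```text
1.85 [ 4.32990646e-01 -1.96281831e-04  1.15495361e-01] [-0.25542123  0.10224302  1.42666745] 0.00022528003870755196 [[-0.998  0.069 -0.008]
 [ 0.069  0.998  0.002]
 [ 0.008  0.001 -1.   ]]
[-47.2  -2.1  -2.9] [ 0.07 -0.45  0.07]
[-97.4  -2.1  -3.3] [ 0.07 -0.45  0.07]
```

{"op": "apply_moves", "data": {
  "increments": "-15 -1 0 0 0 0; -30 -2 0 0 0 0; -40 -2 0 0 0 0; -48 -2 0 0 0 0; -56 -2 0 0 0 0; -64 -2 0 0 0 0; -72 -2 0 0 0 0; -80 -2 0 0 0 0"
}}

```text
time: 2.85
ee_pos: [0.5158, -0.0092, 0.1176]
orientation: [-0.109, -3.139, -0.0]
ft_force: [-3.1, -0.3, 1.7]
grip_width: 0.0
```

{"op": "apply_moves", "data": {
  "increments": "-4 0 0 0 0 0; -8 0 0 0 0 0;-8 0 0 0 0 0"
}}

```text
time: 3.22
ee_pos: [0.5207, -0.0095, 0.1172]
orientation: [-0.108, -3.133, -0.001]
ft_force: [-7.8, -0.2, 4.7]
grip_width: 0.0004
```

{"op": "apply_moves", "data": {
  "increments": "-3 0 0 0 0 0; -6 0 0 0 0 0;-6 0 0 0 0 0; -6 0 0 0 0 0"
}}

```text
time: 3.72
ee_pos: [0.5217, -0.0094, 0.1167]
orientation: [-0.107, -3.122, -0.001]
ft_force: [-16.2, -0.4, 12.2]
grip_width: 0.0005
```

Run:
```python
from h import *
s=sense();print(s["time"],s["ee_pos"],s["ft_force"])
im,P=cloud("side");cv2.imwrite("pics/side2.png",cv2.resize(im[230:430,150:400,::-1],None,fx=3,fy=3))
z=P[...,2];u,v=np.meshgrid(range(640),range(480))
hsv=cv2.cvtColor(im,cv2.COLOR_RGB2HSV)
m=(hsv[...,0]>100)&(hsv[...,0]<125)&(hsv[...,1]>120)&(P[...,0]>.3)&(P[...,0]<.6)&(abs(P[...,1])<.08)&(z>0)
print(m.sum(),np.percentile(P[m],[2,50,98],axis=0).round(3))
```

```text
3.725 [ 0.52171439 -0.0093857   0.11671553] [-16.18077855  -0.41674067  12.18073635]
193 [[0.544 0.012 0.006]
 [0.546 0.036 0.03 ]
 [0.55  0.043 0.058]]
```

View pics/side2.png

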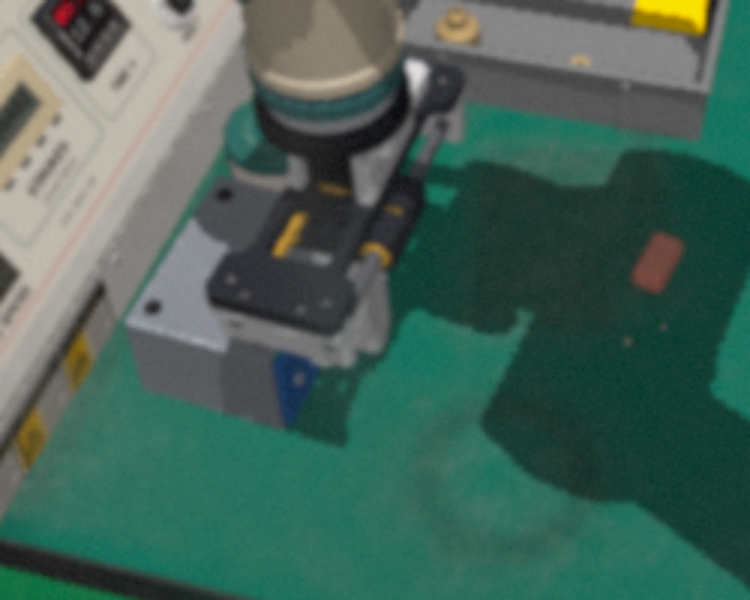

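The crop shows the blue front (295,390) flush against the cabinet. The force rose with no further travel, so the drawer is at its stop. Backing off and rising.

{"op": "apply_moves", "data": {
  "increments": "20 0 0 0 0 0; 55 0 -5 0 0 0; 60 0 -60 0 0 0; 60 0 -120 0 0 0; 60 0 -170 0 0 0; 60 0 -170 0 0 0"
}}

```text
time: 4.53
ee_pos: [0.473, -0.0064, 0.2923]
orientation: [0.109, 3.126, -0.002]
ft_force: [0.8, -0.6, -0.3]
grip_width: 0.0005
```

Run:
```python
from h import *
s=sense();print(s["time"],s["ee_pos"],s["ft_force"])
im,P=cloud("side");z=P[...,2]
hsv=cv2.cvtColor(im,cv2.COLOR_RGB2HSV)
m=(hsv[...,0]>100)&(hsv[...,0]<125)&(hsv[...,1]>120)&(P[...,0]>.3)&(P[...,0]<.6)&(abs(P[...,1])<.08)&(z>0)
print(m.sum(),np.percentile(P[m],[2,50,98],axis=0).round(3))
m=(abs(z-.062)<.006)&(hsv[...,1]<60)&(P[...,0]<.65)&(abs(P[...,1]+.01)<.08);print(cv2.minAreaRect(P[m][:,:2].astype(np.float32)))
inc([.475,-.302,.30],Rt(90.5)); inc([.475,-.302,.183],Rt(90.5))
```

```text
4.525 [ 0.47300032 -0.0064298   0.29227687] [ 0.76222121 -0.58590883 -0.33136396]
516 [[ 0.47  -0.058  0.008]
 [ 0.544  0.013  0.049]
 [ 0.55   0.043  0.358]]
((0.33943507075309753, -0.001615963876247406), (0.11360100656747818, 0.5886302590370178), 87.27294158935547)
[ -24.2 -294.9  -10.1] [-0.04  0.43 -4.48]
[ -23.3 -294.8  106.9] [-0.04  0.43 -4.48]
```

{"op": "apply_moves", "data": {
  "increments": "-4 -49 -2 0 0 -0.7; -8 -98 -4 0 0 -1.5; -12 -147 -6 0 0 -2.2; -16 -197 -8 0 0 -3; -20 -246 -10 0 0 -3.7; -24 -295 -10 0 0 -4.5; -24 -295 -10 0 0 -4.5; -24 -295 -10 0 0 -4.5",
  "claw": 1
}}

```text
time: 5.58
ee_pos: [0.4726, -0.3014, 0.2958]
orientation: [0.013, -3.14, -0.004]
ft_force: [0.2, -0.2, -0.1]
grip_width: 0.0769
```

Run:
```python
from h import *
s=sense();print(s["time"],s["ee_pos"],s["grip_width"])
im,P=cloud("wrist");cv2.imwrite("pics/wrist1.png",im[:,:,::-1])
z=P[...,2];m=(z>.095)&(z<.125)&(im.max(2)<80)&(P[...,0]>.3)
c,l,st,_=cv2.connectedComponentsWithStats(m.astype(np.uint8))
for i in np.argsort(-st[1:,4])[:3]+1: print(st[i,4],cv2.minAreaRect(P[l==i][:,:2].astype(np.float32)),np.median(P[l==i],0))
inc([.475,-.302,.183],Rt(90.5))
```

```text
5.575 [ 0.47263478 -0.30137007  0.29580516] 0.07691680399855812
8488 ((0.4775683283805847, -0.30277231335639954), (0.2133554369211197, 0.017881013453006744), 0.8221181631088257) [ 0.46023193 -0.30302665  0.11610365]
[ -2.4  -1.4 113.3] [ 0.13 -0.09  0.03]
```

View pics/wrist1.png

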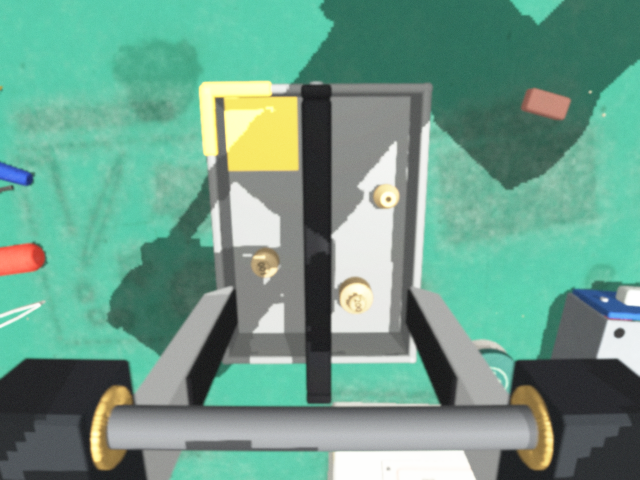

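The wrist picture shows the bar (317,240) midway between the fingers, the yellow corner at top left (250,130), the three parts at (265,263), (355,296) and (386,197), and the drawer shut at the right.

{"op": "apply_moves", "data": {
  "increments": "-4 -1.5 40 0 0 0; -4 -1.5 75 0 0 0; -4 -1.5 100 0 0 0; -4 -1.5 113 0 0 0; -4 -1.5 113 0 0 0; -4 -1.5 113 0 0 0"
}}

```text
time: 6.38
ee_pos: [0.4776, -0.3034, 0.1857]
orientation: [-0.015, 3.14, -0.002]
ft_force: [-0.1, 0.1, -0.2]
grip_width: 0.0941
```

{"op": "apply_moves", "data": {
  "increments": "0 0 0 0 0 0; 0 0 0 0 0 0; 0 0 0 0 0 0; 0 0 0 0 0 0; 0 0 0 0 0 0; 0 0 0 0 0 0; 0 0 0 0 0 0; 0 0 0 0 0 0",
  "claw": 0,
  "squeeze": 55
}}

```text
time: 7.38
ee_pos: [0.477, -0.3034, 0.1846]
orientation: [-0.014, 3.142, 0.0]
ft_force: [-0.1, 0.8, -3.4]
grip_width: 0.0176
```

{"op": "apply_moves", "data": {
  "increments": "0 0 -6 0 0 0; 0 0 -18 0 0 0; 0 0 -34 0 0 0; 0 0 -50 0 0 0; 0 0 -68 0 0 0; 0 0 -86 0 0 0; 0 0 -104 0 0 0; 0 0 -120 0 0 0; 0 0 -130 0 0 0; 0 0 -130 0 0 0"
}}

```text
time: 8.62
ee_pos: [0.4772, -0.3036, 0.3156]
orientation: [-0.014, 3.14, -0.002]
ft_force: [0.2, -0.0, -4.6]
grip_width: 0.0177
```

Run:
```python
from h import *
s=sense();print(s["time"],s["ee_pos"],s["joint_positions"].round(2),s["grip_width"],s["ft_force"])
R0=R.from_rotvec(s["orientation"]); g=s["ee_pos"]+R0.apply([0,0,.078])
for deg in (10,20,34):
    W=R.from_rotvec(np.radians(deg)*np.array([1,-1,0])/2**.5)
    Rn=W*R0; p=g-Rn.apply([0,0,.078]); inc(p,Rn,s)
im,_=cloud("side");cv2.imwrite("pics/side3.png",im[:,:,::-1])
```

```text
8.625 [ 0.47717965 -0.30358697  0.31555678] [-0.69  0.25  1.5   0.    1.38 -2.27] 0.01770887089401855 [ 0.24388018 -0.00985222 -4.59232668]
[ 9.7 -9.5  1.2] [-7.01 -7.13  0.02]
[ 19.  -18.7   4.7] [-14.02 -14.27   0.04]
[ 31.1 -30.5  13.3] [-23.83 -24.26   0.06]
```

View pics/side3.png

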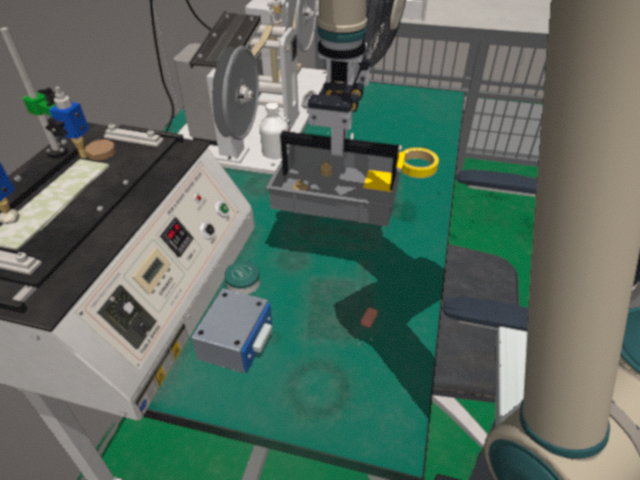

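The picture shows the tote hanging level at (335,185), clear of everything, with the drawer flush and the tin and block untouched. Next I tip it toward the yellow corner.

{"op": "apply_moves", "data": {
  "increments": "2 -2 0 -1.4 -1.4 0; 4 -4 0 -2.8 -2.8 0; 6 -6 1 -4.2 -4.2 0; 8 -8 1 -5.6 -5.7 0; 10 -9.5 1 -7 -7.1 0; 12 -12 2 -8.5 -8.6 0; 14 -14 2.5 -10 -10.1 0; 16 -15.5 3 -11.4 -11.6 0; 17.5 -17 4 -12.7 -12.9 0; 19 -19 5 -14 -14.3 0"
}}

```text
time: 9.93
ee_pos: [0.458, -0.3227, 0.3096]
orientation: [-0.013, 2.87, 0.358]
ft_force: [-0.6, 0.1, -4.5]
grip_width: 0.0175
```

Run:
```python
from h import *
s=sense();print(s["time"],s["ee_pos"],s["joint_positions"].round(2),s["grip_width"],s["ft_force"])
R0=R.from_rotvec(s["orientation"]); g=s["ee_pos"]+R0.apply([0,0,.078]);print(g,R0.as_matrix()[:,2])
for deg in (7,14):
    W=R.from_rotvec(np.radians(deg)*np.array([1,-1,0])/2**.5)
    Rn=W*R0; p=g-Rn.apply([0,0,.078]); inc(p,Rn,s)
```

```text
9.925 [ 0.45802959 -0.32269147  0.30959901] [-0.92  0.25  1.57  0.35  1.38 -2.58] 0.01745995070983139 [-0.57789486  0.13797939 -4.5368921 ]
[ 0.47704908 -0.30375226  0.23636264] [ 0.24383964  0.2428104  -0.93892776]
[ 6.8 -6.7  0.6] [-4.9  -5.    0.01]
[ 13.5 -13.2   2.3] [-9.81 -9.99  0.01]
```

Joint 6 is nearing its limit (-2.58 of -2.7), so I yaw the tilted tote about −20° around the vertical while tipping further.

Run:
```python
from h import *
s=sense()
R0=R.from_rotvec(s["orientation"]); g=s["ee_pos"]+R0.apply([0,0,.078])
for yaw,deg in ((-8,0),(-16,0),(-24,0),(-24,7),(-24,14)):
    Y=R.from_rotvec([0,0,np.radians(yaw)])
    Rn=Y*R.from_rotvec(np.radians(deg)*np.array([1,-1,0])/2**.5)*R0; p=g-Rn.apply([0,0,.078]); inc(p,Rn,s)
```

```text
[2.4 2.8 0.1] [ 1.97 -1.92  7.51]
[4.5 6.  0.4] [ 3.94 -3.85 15.02]
[6.1 9.3 0.8] [ 5.91 -5.77 22.53]
[14.8  5.7  1.6] [  2.05 -11.65  22.01]
[23.4  2.   3.6] [ -1.82 -17.52  21.42]
```

{"op": "apply_moves", "data": {
  "increments": "1.2 1.4 0 1 -1 3.7; 2.4 2.8 0.1 2 -1.9 7.5; 3.5 4.4 0.2 3 -2.9 11.2; 4.5 6 0.4 3.9 -3.9 15; 5.3 7.6 0.6 4.9 -4.8 18.8; 6 9.3 0.8 5.9 -5.8 22.5; 6 9.3 0.8 5.9 -5.8 22.5"
}}

```text
time: 10.8
ee_pos: [0.4518, -0.3126, 0.3096]
orientation: [0.574, 2.775, 0.271]
ft_force: [-0.4, -0.7, -4.2]
grip_width: 0.0177
```

{"op": "apply_moves", "data": {
  "increments": "0 0 0 0 0 0"
}}

```text
time: 10.92
ee_pos: [0.4522, -0.3133, 0.3096]
orientation: [0.575, 2.775, 0.27]
ft_force: [0.7, 0.3, -4.0]
grip_width: 0.0172
```

Run:
```python
from h import *
s=sense();print(s["time"],s["joint_positions"].round(2),s["grip_width"],s["ft_force"])
R0=R.from_rotvec(s["orientation"]); g=s["ee_pos"]+R0.apply([0,0,.078]);z=R0.as_matrix()[:,2];print(g,z)
ax=np.cross(z*[1,1,0],[0,0,1]);ax=-ax/np.linalg.norm(ax)
for deg in (7,14):
    for sg in (1,-1):
        Rn=R.from_rotvec(sg*np.radians(deg)*ax)*R0; p=g-Rn.apply([0,0,.078]);print(sg,Rn.as_matrix()[:,2].round(2)); inc(p,Rn,s)
```

```text
10.925 [-0.91  0.17  1.68  0.36  1.21 -2.19] 0.017231201381854484 [ 0.72278915  0.28685607 -3.97907226]
[ 0.47716431 -0.30378756  0.23636311] [ 0.32069011  0.12200494 -0.9392937 ]
1 [ 0.21  0.08 -0.97]
[-6.8  6.6  0.6] [ 4.88  5.02 -0.  ]
-1 [ 0.43  0.16 -0.89]
[ 6.8 -6.6  0.6] [-4.88 -5.02  0.  ]
1 [ 0.1   0.04 -0.99]
[-13.5  13.2   2.3] [ 9.76 10.03 -0.  ]
-1 [ 0.52  0.2  -0.83]
[ 13.5 -13.2   2.3] [ -9.76 -10.03  -0.  ]
```

{"op": "apply_moves", "data": {
  "increments": "3.4 -3.3 0.2 -2.4 -2.5 0; 6.8 -6.6 0.6 -4.9 -5 0; 10 -10 1.3 -7.3 -7.5 0; 13.5 -13 2.3 -9.8 -10 0; 13.5 -13 2.3 -9.8 -10 0; 13.5 -13 2.3 -9.8 -10 0; 13.5 -13 2.3 -9.8 -10 0; 13.5 -13 2.3 -9.8 -10 0"
}}

```text
time: 11.92
ee_pos: [0.4367, -0.319, 0.3013]
orientation: [0.528, 2.554, 0.429]
ft_force: [0.8, 0.2, -5.1]
grip_width: 0.0173
```

Run:
```python
from h import *
s=sense();print(s["time"],s["joint_positions"].round(2),s["grip_width"],s["ft_force"],s["orientation"])
for n in("wrist","side"):
    im,P=cloud(n);np.savez("pics/"+n+"4",im=im,P=P);cv2.imwrite(f"pics/{n}4.png",im[:,:,::-1])
```

```text
11.925 [-1.07  0.16  1.8   0.64  1.18 -2.49] 0.017283488519237927 [ 0.76039856  0.17377842 -5.14764525] [0.52821776 2.55374143 0.42916704]
```

View pics/wrist4.png

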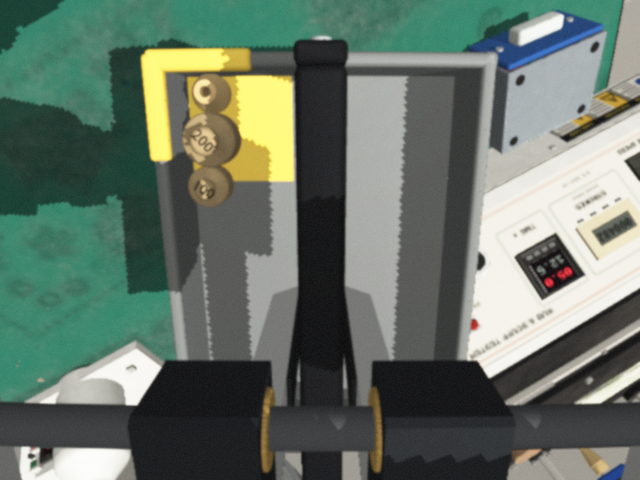

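View pics/side4.png

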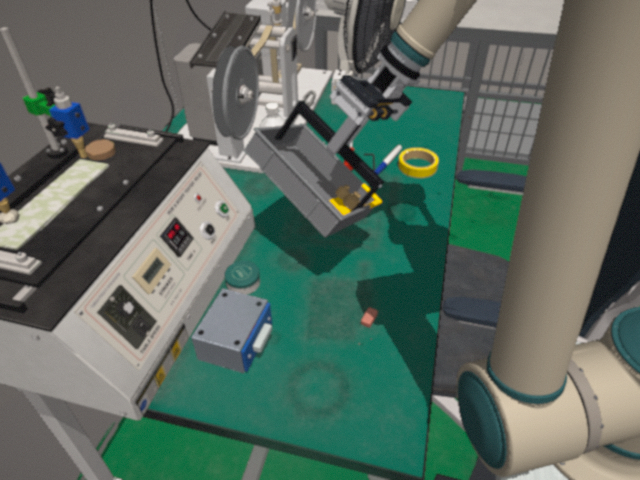

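The wrist picture shows all three parts against the left wall in the yellow corner, at (210,92), (210,138) and (210,185). The side view shows the tote well clear of the bench. I'll check the tilt, distances and heights with numbers.

Run:
```python
from h import *
f=np.load("pics/wrist4.npz");P=f["P"]
fl=P[200:340,385:425].reshape(-1,3);fl=fl[np.isfinite(fl).all(1)]
c=np.median(fl,0);n=np.linalg.svd(fl-c)[2][2];n*=np.sign(n[2])
print("floor tilt",np.arccos(n[2]),"rms",np.std((fl-c)@n))
s=sense();Rm=R.from_rotvec(s["orientation"]);print("tool tilt",np.arccos(-Rm.as_matrix()[2,2]), "angle tool/tote",np.degrees(np.arccos(-n@Rm.as_matrix()[:,2])))
# tote frame: x along bar (top of the bar = image top -> yellow end)
b=P[95:280,310:335].reshape(-1,3);b=b[np.isfinite(b).all(1)];b=b[((b-c)@n)>.085]
x=np.linalg.svd(b-b.mean(0),full_matrices=False)[2][0];x-=n*(x@n);x/=np.linalg.norm(x)
x*=np.sign(x@(P[92,210]-P[185,210]));y=np.cross(n,x)
top=((b-c)@n).max();print("bar top over floor",top)
rim=P[150:330,482:486] if 0 else None
g=s["ee_pos"]+Rm.apply([0,0,.078]) # bar centre (y), x by end of bar
xe=np.percentile((b-g)@x,99.5);print("bar end from grip",xe)
o=g-n*.105 ;o=o+x*0
yc=o+x*.107+y*.077+n*.004;print("yellow corner",yc)
for nm,(u,v),h in(("collet",(205,92),13.5),("big",(203,140),16),("small",(207,188),13)):
    q=P[v-5:v+6,u-5:u+6].reshape(-1,3);q=np.nanmedian(q,0)
    k=q-n*((q-o)@n-.004-h/1000);print(nm,q.round(3),"dist",np.linalg.norm(k-yc).round(3),((k-yc)@x).round(3),((k-yc)@y).round(3))
for a,bb in((1,1),(1,-1),(-1,-1),(-1,1)):print((o+x*.11*a+y*.08*bb).round(3))
```

```text
floor tilt 0.5936573409700647 rms 0.0006508581677175261
tool tilt 0.5941088679127959 angle tool/tote 0.02858036478889848
bar top over floor 0.11344749593669082
bar end from grip 0.08801067693413622
yellow corner [ 0.42229896 -0.30358516  0.07992751]
collet [ 0.426 -0.299  0.106] dist 0.023 -0.011 -0.015
big [ 0.44  -0.312  0.127] dist 0.043 -0.036 -0.016
small [ 0.464 -0.323  0.132] dist 0.066 -0.062 -0.015
[ 0.421 -0.304  0.074]
[ 0.467 -0.164  0.137]
[ 0.643 -0.261  0.225]
[ 0.598 -0.401  0.162]
```

{"op": "apply_moves", "data": {
  "increments": "0 0 0 0 0 0; 0 0 0 0 0 0; 0 0 0 0 0 0; 0 0 0 0 0 0"
}}

```text
time: 12.52
ee_pos: [0.4364, -0.3191, 0.301]
orientation: [0.53, 2.553, 0.43]
ft_force: [0.2, -0.3, -4.1]
grip_width: 0.0178
```

Run:
```python
from h import *
f=np.load("pics/wrist4.npz");im,P=cloud("wrist")
d=abs(im.astype(int)-f["im"].astype(int)).max(2);print("changed px in tote",(d[60:340,150:480]>40).sum(),np.nanmedian(abs(P-f["P"])[60:340,150:480]))
im,P=cloud("side");hsv=cv2.cvtColor(im,cv2.COLOR_RGB2HSV);H,S=hsv[...,0],hsv[...,1];z=P[...,2]
a=(P[...,0]>.2)&(P[...,0]<.66)&(P[...,1]>-.2)&(P[...,1]<.1)
for l,m in(("red",a&((H<8)|(H>172))&(S>100)&(z>.006)&(z<.04)),("tin",a&(H>75)&(H<95)&(z>.024)&(z<.034)),("blue",a&(H>100)&(H<125)&(S>120)&(z<.07)&(z>.005)),("white",a&(S<50)&(im.min(2)>150)&(z>.015)&(z<.05)&(P[...,0]<.56))):print(l,m.sum(),np.nanmedian(P[m],0).round(3),np.nanmin(P[m],0).round(3))
s=sense();print(s["time"],s["ee_pos"],s["grip_width"])
```

```text
changed px in tote 249 0.00031889676245483445
red 160 [ 0.373 -0.111  0.012] [ 0.362 -0.129  0.006]
tin 762 [ 0.623 -0.139  0.029] [ 0.528 -0.179  0.024]
blue 504 [0.544 0.012 0.049] [ 0.537 -0.063  0.005]
white 194 [ 0.535 -0.006  0.038] [ 0.528 -0.033  0.034]
12.625 [ 0.43634406 -0.31911868  0.30104979] 0.017734323080882054
```

```bash
python3 -c "
from rig import *
print(sign_off())"
```

```text
the job is handed in; nothing more can be done
None
```

The job is handed in at about 12.6 s on the robot's clock. The drawer is shut, and the tote is held in the air with all three brass parts in the yellow corner.

- **Drawer:** I pushed it with the closed fingers until it stopped moving at about 16 N. The pull had moved about 49 mm, and the pictures show the blue front flush with the cabinet. I have no direct reading of the joint value.
- **Tote:** I gripped it by the bar with a 55 N command, lifted it 130 mm and tipped it to 0.59 rad. It had not slipped in the grip (0.03° between tool and tote). Partway through the tipping I turned it 24° about the vertical, because joint 6 was nearing its limit.
- **Parts:** the collet, big weight and small weight measure about 23, 43 and 66 mm from the yellow corner, against the 90 mm limit.
- **Clearance:** the lowest bottom corner is about 74 mm above the bench. One upper corner is probably only 1–2 cm from the front of the tester, an estimate rather than a measurement. The wrist force showed only the tote's weight, so nothing seemed to be touching it.
- **Bystanders:** the red block and green tin are where they started, within measuring error.
- **At rest:** two wrist pictures about 0.7 s apart agree to 0.3 mm in the median. About 250 pixels in the tote area differed; I put that down to picture noise but did not look into it.

No check failed.

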